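# Unpin the jar-capping press, park its pin and press the lid home

## Task

Draw the leaning steel locking pin right out of the capping press and park it in the notch of the side strip: upright, shank at the back of the notch, hanging by its collar, let go. Only then push the press's black knob all the way down so that the lid is home on the jar. Do not drop the pin, and leave the bottle, the mug and the spare lid where they are.

Things in the scene. Friction and masses are not known exactly. Their poses are not given: they have to be found in the camera images.
- press: Fixed grey capping press: base 200 x 130 mm, 193 mm column on its far (+x) side, y +-28 mm above the base, squat amber jar under the ram. Origin: centre of the base's underside on the table; z up, -x is its front (to the robot); the ram's axis is x = y = 0. A 14 mm thick cross bar (x 55 to 75 mm, y +-250 mm, top at z 95 mm) carries the wing one side, the ledge the other.
- bore_mouth (a point): Middle of the upper face of the 41 mm square steel boss on the press's front; the pin's collar sits here. The 14 mm bore lies in the press's plane y = 0 and leans 30 degrees from vertical, upper end towards the press's -x. Axes as the press's. The ram's knob overhangs the pin, so a vertical gripper does not fit: come in along the leaning axis.
- pin: Loose steel pin, about 0.12 kg. Origin: centre of its collar's underside; z runs along it to the paddle. Shank 12 mm thick, z = -80 to 0; collar 26 mm across, z = 0 to 6; flat paddle z = 6 to 46, 16 mm thick along y, 26 mm wide along x. Starts in the leaning bore, collar on the boss, y axis as the press's; must be drawn 80 mm along its axis. Only weight and light friction resist.
- wing: Fixed aluminium plate on the press's cross bar, left or right, about 170 mm from the ram's axis; axes as the press's. Origin at its underside, 95 mm above the table; plate x -8 to 76, y +-55, 6 mm thick. A 6 mm steel strip lies on it, 120 mm long along y, top at z = 12 mm, straight front edge at x = -50 mm, with one notch. Below the notch all is free down to the table.
- strip_edge (a point): Point on the top front edge of the strip, level with the wing's origin (its x = -50, y = 0, z = 12 mm). The strip's notch opens to the front (-x): V mouth 37 mm wide, narrowing over 13 mm to a 15 mm slot that ends 37 mm behind the edge. Its middle lies anywhere within 25 mm to either side (y) of this point, not measured: find it by sight, or by touch with the shank.
- ledge: Plain aluminium tray ledge without a notch on the press's other side, fixed; 120 mm (x) x 110 mm (y), 6 mm thick with 12 mm rims; origin at its underside, 95 mm above the table. Not used.
- ram (a joint): Travel of the press's ram downwards, m: 0 = up (as pinned), 0.025 = fully down, lid home on the jar. It stays where it is left; pushing it down takes about 5 to 8 N. The pin blocks it.
- knob_top (a point): Centre of the flat top of the ram's black mushroom knob (72 mm across, flat part 52 mm, 20 mm thick), 330 mm above the table at the start, 305 mm when fully down.
- bottle: Bystander: amber bottle, 60 mm diameter, 150 mm tall, origin at its foot; behind the press.
- mug: Bystander: white mug, 76 mm diameter, 90 mm tall, origin at its foot; behind the press.
- spare_lid: Bystander: brass lid lying on the table before the press, 66 mm diameter, 12 mm thick, origin at its underside.
Mind the look-alikes: they are no part of the job. Of the things like the pin, leave any that is yellow; of the rest the larger one is meant.

How it is judged:
By the outcome, as a careful person would: the job done as asked, in the order asked, and still so for the second after the job is handed in, with the robot touching nothing.
It also fails if it takes over 59 s, if anything falls off the work surface, if the arm or the gripper's body presses on something with over 40 N, if the wrist force passes 120 N, or if a joint passes its speed limit or range.

## Robot

A 6-joint arm with a two-finger parallel gripper is mounted at the origin on the work surface. World frame = base frame: x ahead of the robot, y to its left, z up, the work surface at z = 0. Lengths are in m, angles in rad, forces in N, time in s.
With the tool pointing down it reaches from about 0.375 to 0.75 m from the base axis. Payload 9 kg.
Tool frame: the origin (TCP) lies between the finger pads; the fingertips stand ctrl.finger_overhang ahead of it and the grasp point (between the pads) is the TCP (ctrl.finger_overhang is the distance from the TCP to the fingertips, in m); z points along the fingers, y is the line along which they close (so a half turn about z gives the same grasp; the last joint's range is limited). The gripper opens to 85 mm and grips with 20 to 120 N. Pads are 22 mm wide; open, the fingers measure 114 mm over their backs; the gripper's body (76 mm by 85 mm) begins 54 mm behind the grasp point. The pads swing forward as they close: fully open they stand 13 mm farther back than shut.
Start: joints at [-1.504, 0.104, 0.097, 1.564, 0, 1.353], TCP at [0.169, -0.576, 0.25] pointing down, gripper open.
Joint ranges: [-2.99, 2.99], [-0.84, 1.86], [-1.1, 1.16], [-1.84, 2.11], [-1.51, 1.56], [-3.14, 3.14]. Speed limits (rad/s): [2.22, 2.22, 2.57, 3.14, 3.14, 3.14].

## Interface

Orientations are given as a rotation vector (axis times angle).
In Python, from rig import ctrl gives the robot as it stands.
- The arm moves only by the shell command python3 -m handwheel 'ROWS' [OPENING] [FORCE]. ROWS is JSON, a list of rows, each an object with "offset": the shift along the tool's x, y, z scaled (see below), a list of three; "delta_rot": the turn, a rotation vector about the tool's x, y, z scaled (see below), a list of three. In form: [{"offset": [dx, dy, dz], "delta_rot": [rx, ry, rz]}, ...]. A call has 1 to 10 rows; each row shifts and turns the commanded pose from where the row before left it, along the tool's axes as they then stand; what a row does not reach is not made up. The controller multiplies each number of a shift by 0.3 m and each number of a turn by 5 degrees. A row lasts 1/10 s, in which the tool goes at most 50 mm and 8.59 degrees, less where a joint would pass 70% of its speed; a pose out of reach is approached as far as the arm can. A call with a number of a shift or a turn outside -1 to 1 is refused whole. A call with a gripper value outside its range is refused whole. OPENING is the closure, from -1 (fully open) to 1 (shut), set as the call begins (- or left out, the last holds). The fingers move at their own pace and stop on an object; FORCE is the grip in N (left out, the last holds). Time passes only in rows, so rows that do not move let the fingers close. It gives the time, the measured TCP pose, the force, the opening and the grip force at its end, in the units of the state.
- ctrl.sense(): the state, without advancing time (a new reading comes with each control period).
- ctrl.read_camera(name): name is "scene" or "top" or "wrist"; returns (picture, depth): 420x560x3 uint8, red, green, blue; 420x560 float32, m along the optical axis (not along the pixel's ray), 0 where there is no reading.
- ctrl.get_calibration(name): a dict with "K" (3x3 intrinsics, pixels), "dist_coeffs" ([k1, k2, p1, p2, k3] as OpenCV has them; the pictures are not rectified), "position" and "attitude" of the camera in the world; the wrist camera has in their place "mount" (4x4, takes a point from camera to tool coordinates, whose origin is the TCP and whose axes are the flange's). Camera axes: x right, y down, z forward; pixel columns grow to the right and rows downward; lengths in m; the calibration is good to about 2 mm. A picture is of the moment at which its call begins: read the wrist's pose just before it. get_calibration takes no time and is no camera call.
- ctrl.job_done(): hands the job in; it is judged then, once.
Trained networks look in the newest picture that a camera, given by its name, has taken for a name from the list of things; names that differ only in an ending like _2 or _b are one class to them, and where a whole thing is asked for, a point or a joint stands for the part that bears it (a point fixed in the world has none). Each returns a list of dicts, best first, with "conf" (0 to 1); they miss things now and then, are a little off and sometimes report something else, mostly with a low value. They report only what shows in the picture. A call takes as long as a camera call. They do not tell look-alikes from the thing itself.
- ctrl.boxes_of(camera, query): "extent" ([left, top, right, bottom] in pixels, round what is visible of it).
- ctrl.outline_of(camera, query): "pixels" (420x560 bool, what is visible of it) and "extent" ([left, top, right, bottom] in pixels, round what is visible of it).
- ctrl.tip_of(camera, query): "position" ([column, row] in pixels: a listed point, or the origin of a listed thing).
The state is a dict: "time_s": time; "joint_positions": joint angles; "joint_velocities": joint speeds; "effort": joint torques, N m; "eef_pos": TCP position; "ee_rot": TCP orientation; "contact_force": force on the tool from outside, world axes, zero at the start; "ft_torque": the same for the moment, N m; "width": finger opening in m; "finger_force": force on a finger pad.
Only numpy, scipy, OpenCV 4.12 (cv2) and the standard library are available. Lean on these libraries where they do the work, as an engineer would, in place of code of your own. Each camera call takes 0.05 s, during which the arm holds its last target. There are 200 camera calls.

## Working session

There is one attempt and no reset: what is moved stays moved. The work goes in short steps, Python scripts to look and compute and a shell command to move; the robot and the scene stay as the last step left them, time stands still between calls to the robot, and variables do not carry over. Pictures are saved under pics/ and viewed, at most 10 in all, crops included, and the job is handed in when it is done.

```bash
ls; mkdir -p pics; cat > h.py <<'E'
import numpy as np, cv2
from scipy.spatial.transform import Rotation as R
from rig import ctrl
def pose():
    s=ctrl.sense(); T=np.eye(4); T[:3,:3]=R.from_rotvec(s['ee_rot']).as_matrix(); T[:3,3]=s['eef_pos']; return T
def cam(name):
    c=ctrl.get_calibration(name); K=np.array(c['K']); d=np.array(c['dist_coeffs'])
    if 'mount' in c: T=pose()@np.array(c['mount'])
    else:
        a=np.array(c['attitude']); T=np.eye(4); T[:3,:3]=a if a.shape==(3,3) else R.from_rotvec(a).as_matrix(); T[:3,3]=c['position']
    return K,d,T
def ray(C,uv):
    K,d,T=C; p=cv2.undistortPoints(np.array(uv,float).reshape(-1,1,2),K,d).reshape(-1,2)
    return np.c_[p,np.ones(len(p))]@T[:3,:3].T, T[:3,3]
def unproj(C,uv,z): r,o=ray(C,uv); return o+r*np.asarray(z).reshape(-1,1)
def atz(C,uv,h): r,o=ray(C,uv); return o+r*((h-o[2])/r[:,2])[:,None]
def proj(C,P):
    K,d,T=C; Q=(np.atleast_2d(P)-T[:3,3])@T[:3,:3]; return cv2.projectPoints(Q,np.zeros(3),np.zeros(3),K,d)[0].reshape(-1,2)
def shot(n):
    C=cam(n); im,dp=ctrl.read_camera(n); return C,im,dp
def save(f,im,boxes=()): cv2.imwrite('pics/'+f,im[:,:,::-1])
E
python3 - <<'E'
from h import *
for n in ['scene','top']:
    print(n,{k:np.round(v,3).tolist() for k,v in ctrl.get_calibration(n).items()})
    C,im,dp=shot(n); save(n+'0.png',im); np.savez('pics/'+n+'0.npz',im=im,dp=dp)
    for q in ['bore_mouth','pin','strip_edge','knob_top','press','wing']:
        for r in ctrl.tip_of(n,q)[:3]:
            u,v=r['position']; z=dp[int(v),int(u)] if 0<=v<420 and 0<=u<560 else 0
            print(n,q,round(r['conf'],2),np.round([u,v]),np.round(unproj(C,[[u,v]],z),3))
print(ctrl.finger_overhang, ctrl.sense())
E
```

```text
pics
scene {'K': [[412.798, 0.0, 278.608], [0.0, 412.798, 211.3], [0.0, 0.0, 1.0]], 'dist_coeffs': [-0.035, 0.0, 0.0, 0.0, 0.0], 'position': [0.469, 0.483, 0.89], 'attitude': [-0.397, 2.903, -0.896]}
scene bore_mouth 0.59 [298. 214.] [[0.552 0.037 0.218]]
scene pin 0.79 [325. 335.] [[0.446 0.19  0.014]]
scene pin 0.67 [380. 202.] [[ 0.38  -0.193  0.016]]
scene pin 0.56 [295. 213.] [[0.559 0.035 0.216]]
scene knob_top 0.6 [282. 172.] [[0.587 0.031 0.329]]
top {'K': [[526.838, 0.0, 281.047], [0.0, 526.838, 215.398], [0.0, 0.0, 1.0]], 'dist_coeffs': [-0.062, 0.0, 0.0, 0.0, 0.0], 'position': [0.367, 0.022, 1.307], 'attitude': [-2.132, 2.117, -0.203]}
top bore_mouth 0.58 [278. 222.] [[0.556 0.026 0.233]]
top pin 0.74 [367. 309.] [[ 0.383 -0.193 -0.   ]]
top pin 0.62 [215. 277.] [[0.456 0.18  0.017]]
top pin 0.47 [275. 220.] [[0.563 0.031 0.215]]
top knob_top 0.91 [279. 198.] [[0.585 0.024 0.33 ]]
top press 0.92 [278. 224.] [[0.55  0.026 0.242]]
top press 0.54 [278. 220.] [[0.565 0.025 0.212]]
0.019 {'time_s': 0.7, 'joint_positions': array([-1.50372992e+00,  1.04071636e-01,  9.73116005e-02,  1.56388406e+00,
       -2.16710528e-05,  1.35310621e+00]), 'joint_velocities': array([ 8.38057386e-04, -9.05756160e-07,  7.08466360e-06, -1.28259128e-03,
       -1.19871847e-03, -9.45960038e-04]), 'effort': array([-5.34651481e-03, -5.56624925e+01,  5.03688669e+01,  1.15919647e-04,
       -6.09310664e-04, -1.12365609e-05]), 'eef_pos': array([ 0.16856578, -0.57587596,  0.25035369]), 'ee_rot': array([ 3.10965525e+00,  4.45763506e-01, -5.19340104e-05]), 'contact_force': array([-0.46733952,  0.07849048, -0.92642608]), 'ft_torque': array([-0.05300464, -0.0251178 ,  0.00046379]), 'finger_force': 0.0, 'width': 0.08581087986001865}
```

```bash
python3 -c "
import cv2,numpy as np
a=cv2.imread('pics/scene0.png');b=cv2.imread('pics/top0.png')
c=cv2.resize(b[100:330,120:460],None,fx=2.35,fy=2.35);cv2.imwrite('pics/a.png',c);cv2.imwrite('pics/b.png',cv2.resize(a,None,fx=1.4,fy=1.4))"
```

```text
(no output)
```

View pics/a.png

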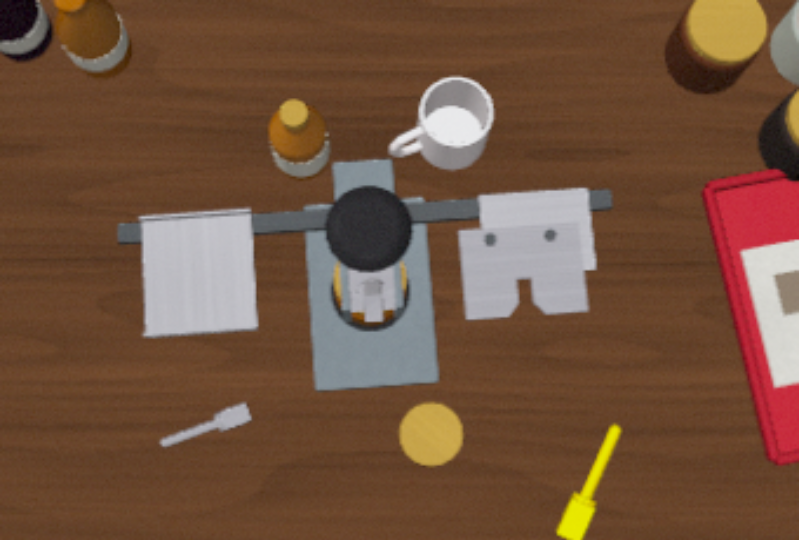

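View pics/b.png

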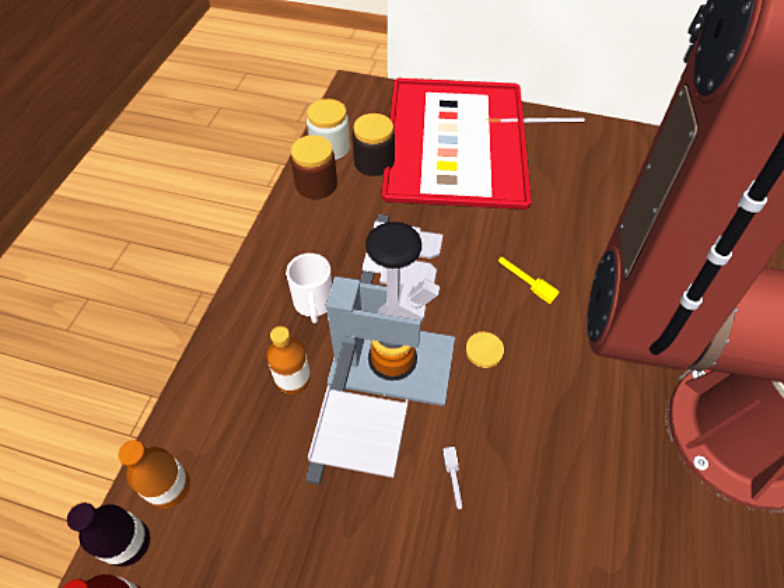

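The top crop shows the press with the pin just in front of the black knob (crop 372,300). The notched strip is on the press's right (−y) side with its notch near crop (524,290). The small grey pin and the yellow pin lie on the table. Next I measure from depth.

```bash
python3 - <<'E'
from h import *
f=np.load('pics/top0.npz'); im,dp=f['im'],f['dp']; C=cam('top')
vv,uu=np.mgrid[:420,:560]; P=unproj(C,np.c_[uu.ravel(),vv.ravel()],dp.ravel()).reshape(420,560,3)
reg=(uu>150)&(uu<400)&(vv>150)&(vv<270)
z=P[...,2]
def sel(a,b,m=True): return P[reg&(z>a)&(z<b)&m]
k=sel(.32,.34); print('knob',len(k),k.mean(0),[cv2.minEnclosingCircle(k[:,:2].astype(np.float32))])
y=P[...,1]
s=sel(.102,.112,y<-.05); print('strip',len(s),s[:,2].mean(),cv2.minAreaRect(s[:,:2].astype(np.float32)))
b=sel(.085,.105); print('bar/ledge z hist',np.histogram(z[reg],bins=np.arange(.08,.12,.003)))
dark=im.astype(int).sum(2)<300
b=sel(.088,.1,dark); print('bar',len(b)); 
vx,vy,x0,y0=cv2.fitLine(b[:,:2].astype(np.float32),cv2.DIST_HUBER,0,.001,.001).ravel(); print('bar dir deg',np.degrees(np.arctan2(vy,vx)),x0,y0)
yaw=np.arctan2(vy,vx); yaw=(yaw-np.pi/2); yaw=(yaw+np.pi/2)%np.pi-np.pi/2; print('yaw',np.degrees(yaw))
# strip in press axes
Rz=np.array([[np.cos(yaw),-np.sin(yaw)],[np.sin(yaw),np.cos(yaw)]])
kc=np.array(cv2.minEnclosingCircle(k[:,:2].astype(np.float32))[0])
q=(s[:,:2]-kc)@Rz
for x in np.arange(q[:,0].min(),q[:,0].max(),.004):
    r=np.sort(q[(q[:,0]>=x)&(q[:,0]<x+.004),1]); g=np.diff(r); i=g.argmax() if len(g) else 0
    if len(r)>3: print(round(x,3),np.round([r[0],r[-1],r[i],r[i+1],(r[i]+r[i+1])/2],4))
E
```

```text
knob 1067 [0.58782187 0.0277891  0.32830365] [((0.5892806649208069, 0.028304003179073334), 0.0360114611685276)]
strip 2044 0.10653080368595302 ((0.615119993686676, -0.12749838829040527), (0.12579543888568878, 0.13114650547504425), 4.6575398445129395)
bar/ledge z hist (array([  37,   45,   51,  150,  358,  637, 1418, 1363, 1030,  807,  270,
         93,   24]), array([0.08 , 0.083, 0.086, 0.089, 0.092, 0.095, 0.098, 0.101, 0.104,
       0.107, 0.11 , 0.113, 0.116, 0.119]))
bar 765
bar dir deg -86.13918 0.65734255 -0.01871476
yaw 3.8608189
-0.048 [-0.2103 -0.0937 -0.1659 -0.1358 -0.1508]
-0.044 [-0.2107 -0.0943 -0.1641 -0.1382 -0.1511]
-0.04 [-0.2108 -0.0924 -0.1619 -0.1411 -0.1515]
-0.036 [-0.2088 -0.0923 -0.1578 -0.1414 -0.1496]
-0.032 [-0.209  -0.0928 -0.1575 -0.1439 -0.1507]
-0.028 [-0.2092 -0.0952 -0.1578 -0.144  -0.1509]
-0.024 [-0.2101 -0.0934 -0.1586 -0.1447 -0.1517]
-0.02 [-0.2099 -0.0935 -0.159  -0.1449 -0.152 ]
-0.016 [-0.211  -0.0943 -0.1589 -0.1429 -0.1509]
-0.012 [-0.2085 -0.0945 -0.153  -0.1502 -0.1516]
-0.008 [-0.2192 -0.092  -0.2049 -0.197  -0.201 ]
-0.004 [-0.2124 -0.
[... 285 characters left out ...]
.092  -0.1485 -0.1454 -0.1469]
0.024 [-0.222  -0.0923 -0.222  -0.2094 -0.2157]
0.028 [-0.2224 -0.0927 -0.2152 -0.2101 -0.2126]
0.032 [-0.2156 -0.093  -0.2156 -0.2085 -0.2121]
0.036 [-0.2159 -0.0931 -0.2159 -0.2107 -0.2133]
0.04 [-0.221  -0.0934 -0.1078 -0.1007 -0.1043]
0.044 [-0.2165 -0.1152 -0.1409 -0.1293 -0.1351]
0.048 [-0.2218 -0.1297 -0.193  -0.1817 -0.1873]
0.052 [-0.2192 -0.1156 -0.1347 -0.1207 -0.1277]
0.056 [-0.2204 -0.1349 -0.1516 -0.1349 -0.1432]
0.06 [-0.2182 -0.1163 -0.1615 -0.1497 -0.1556]
0.064 [-0.2135 -0.1168 -0.1973 -0.1853 -0.1913]
0.068 [-0.2139 -0.1146 -0.1927 -0.1786 -0.1856]
0.072 [-0.2219 -0.1149 -0.1293 -0.122  -0.1257]
0.076 [-0.2197 -0.1436 -0.1698 -0.1531 -0.1614]
```

```bash
python3 - <<'E'
from h import *
yaw=np.radians(3.9); Rz=R.from_euler('z',yaw).as_matrix(); O=np.array([.588,.028,0])
for n in ['scene','top']:
    f=np.load(f'pics/{n}0.npz'); im,dp=f['im'],f['dp']; C=cam(n)
    vv,uu=np.mgrid[:420,:560]; P=(unproj(C,np.c_[uu.ravel(),vv.ravel()],dp.ravel())-O)@Rz
    m=(dp.ravel()>0)&(abs(P[:,1])<.03)&(P[:,0]>-.12)&(P[:,0]<-.0)&(P[:,2]>.17)&(P[:,2]<.31)
    Q=P[m]; c=im.reshape(-1,3)[m]
    # pin-axis coords: along d, across e
    d=np.array([-.5,0,np.sqrt(.75)]); e=np.array([np.sqrt(.75),0,.5])
    print(n,len(Q))
    A=np.c_[Q@e,Q[:,1],Q@d,c.mean(1)]; A=A[np.argsort(-A[:,2])]
    for lo in np.arange(.17,.31,.006):
        b=A[(A[:,2]>=lo)&(A[:,2]<lo+.006)]
        if len(b): print(round(lo,3),len(b),'e',np.round(np.percentile(b[:,0],[2,50,98]),3),'y',np.round(np.percentile(b[:,1],[2,50,98]),3))
    r,o=ray(C,[[295,213]] if n=='scene' else [[275,220]]); r=r@Rz; o=(o-O)@Rz
    print('ray at y=0',o-r*(o[1]/r[:,1:2]))
print(cam('wrist')[2]-0, ctrl.get_calibration('wrist')['mount'])
E
```

```text
scene 813
0.17 51 e [0.052 0.077 0.098] y [0.01  0.023 0.029]
0.176 67 e [0.054 0.072 0.1  ] y [-0.012  0.023  0.029]
0.182 95 e [0.057 0.088 0.104] y [-0.017  0.015  0.024]
0.188 171 e [0.057 0.086 0.106] y [-0.017  0.011  0.023]
0.194 42 e [0.065 0.08  0.112] y [-0.002  0.01   0.014]
0.2 38 e [0.065 0.088 0.116] y [-0.003  0.009  0.012]
0.206 39 e [0.065 0.087 0.119] y [-0.003  0.009  0.011]
0.212 40 e [0.066 0.083 0.123] y [-0.002  0.009  0.011]
0.218 45 e [0.065 0.088 0.128] y [-0.003  0.009  0.011]
0.224 43 e [0.066 0.084 0.131] y [-0.003  0.009  0.011]
0.23 103 e [0.064 0.079 0.132] y [-0.006  0.004  0.01 ]
0.236 10 e [0.07  0.132 0.137] y [-0.002  0.009  0.011]
0.242 5 e [0.133 0.136 0.139] y [0.01  0.01  0.011]
ray at y=0 [[-0.02772359  0.          0.20259299]]
top 512
0.17 43 e [0.049 0.069 0.078] y [-0.028 -0.022  0.026]
0.176 32 e [0.053 0.06  0.07 ] y [-0.028  0.021  0.027]
0.182 67 e [0.056 0.079 0.093] y [-0.025 -0.01   0.018]
0.188 155 e [0.057 0.08  0.097] y [-0.021  0.007  0.019]
0.194 20 e [0.069 0.078 0.089] y [-0.013 -0.008  0.01 ]
0.2 5 e [0.088 0.088 0.089] y [-
[... 240 characters left out ...]

0.23 73 e [0.064 0.077 0.089] y [-0.009 -0.001  0.007]
0.236 22 e [0.066 0.076 0.087] y [-0.007 -0.001  0.006]
ray at y=0 [[ 0.28668766  0.         -1.50417072]]
[[ 2.82109832e-01 -9.08114971e-01 -3.09420818e-01  2.48123816e-01]
 [-9.59382115e-01 -2.67034895e-01 -9.09852880e-02 -5.52320140e-01]
 [-1.05329365e-06  3.22520643e-01 -9.46562431e-01  3.73460787e-01]
 [ 0.00000000e+00  0.00000000e+00  0.00000000e+00  1.00000000e+00]] [[ 1.23603210e-03 -9.46579134e-01 -3.22469247e-01  8.29649771e-02]
 [ 9.99999226e-01  1.21674407e-03  2.61378718e-04 -2.39762573e-04]
 [ 1.44946901e-04 -3.22469320e-01  9.46579905e-01 -1.23111612e-01]
 [ 0.00000000e+00  0.00000000e+00  0.00000000e+00  1.00000000e+00]]
```

```bash
cat >> h.py <<'E'
YAW=np.radians(3.9); O=np.array([.588,.028,0.])
def Rp(): return R.from_euler('z',YAW).as_matrix()
def tgt(pp,tilt):
    "tool pose at press-frame point pp, tool tilted by tilt deg (30=along bore, 0=down)"
    t=np.radians(tilt); s,c=np.sin(t),np.cos(t); T=np.eye(4)
    T[:3,:3]=Rp()@np.array([[-c,0,s],[0,1,0],[-s,0,-c]]); T[:3,3]=O+Rp()@np.array(pp); return T
def pl(w): return (np.asarray(w)-O)@Rp()
def plan(T,T0=None):
    T0=pose() if T0 is None else T0
    rel=np.linalg.inv(T0)@T; o=rel[:3,3]; w=np.degrees(R.from_matrix(rel[:3,:3]).as_rotvec())
    print('pos(press)',np.round(pl(T0[:3,3]),4),'offset units',np.round(o/.3,3),'rot units',np.round(w/5,2)); return o,w
d=np.array([-.5,0,np.sqrt(.75)]); MOUTH=np.array([-.0285,0,.2024])
E
Z='{"offset":[0,0,-0.05],"delta_rot":[0,0,-1]}'; true
python3 -m handwheel '[{"offset":[0,0,-0.1],"delta_rot":[0,0,-1]},{"offset":[0,0,-0.1],"delta_rot":[0,0,-1]},{"offset":[0,0,-0.1],"delta_rot":[0,0,-1]},{"offset":[0,0,-0.1],"delta_rot":[0,0,-1]},{"offset":[0,0,-0.1],"delta_rot":[0,0,-1]},{"offset":[0,0,0],"delta_rot":[0,0,-1]},{"offset":[0,0,0],"delta_rot":[0,0,-1]},{"offset":[0,0,0],"delta_rot":[0,0,-1]},{"offset":[0,0,0],"delta_rot":[0,0,-1]},{"offset":[0,0,0],"delta_rot":[0,0,-1]}]' -0.2 60
python3 -c "
from h import *
plan(tgt(MOUTH+.124*d,0))"
```

```text
time_s: 1.7
eef_pos: [0.1686, -0.5759, 0.4004]
ee_rot: [2.627, 1.723, -0.0]
contact_force: [0.2, -0.3, 0.3]
width: 0.0514
finger_force: 0.0
pos(press) [-0.4595 -0.5739  0.4004] offset units [2.265 0.213 0.302] rot units [ -0.     0.   -23.48]
```

```bash

python3 -m handwheel '[{"offset":[0,0,0],"delta_rot":[0,0,-1]},{"offset":[0,0,0],"delta_rot":[0,0,-1]},{"offset":[0,0,0],"delta_rot":[0,0,-1]},{"offset":[0,0,0],"delta_rot":[0,0,-1]},{"offset":[0,0,0],"delta_rot":[0,0,-1]},{"offset":[0,0,0],"delta_rot":[0,0,-1]},{"offset":[0,0,0],"delta_rot":[0,0,-1]},{"offset":[0,0,0],"delta_rot":[0,0,-1]},{"offset":[0,0,0],"delta_rot":[0,0,-1]},{"offset":[0,0,0],"delta_rot":[0,0,-1]}]' >/dev/null
python3 -m handwheel '[{"offset":[0,0,0],"delta_rot":[0,0,-1]},{"offset":[0,0,0],"delta_rot":[0,0,-1]},{"offset":[0,0,0],"delta_rot":[0,0,-1]},{"offset":[0,0,0],"delta_rot":[0,0,-1]},{"offset":[0,0,0],"delta_rot":[0,0,-1]},{"offset":[0,0,0],"delta_rot":[0,0,-1]},{"offset":[0,0,0],"delta_rot":[0,0,-1]},{"offset":[0,0,0],"delta_rot":[0,0,-1]},{"offset":[0,0,0],"delta_rot":[0,0,-1]},{"offset":[0,0,0],"delta_rot":[0,0,-1]}]' >/dev/null
python3 -m handwheel '[{"offset":[0,0,0],"delta_rot":[0,0,-1]},{"offset":[0,0,0],"delta_rot":[0,0,-1]},{"offset":[0,0,0],"delta_rot":[0,0,-1]},{"offset":[0,0,0],"delta_rot":[0,0,-0.48]}]'
python3 -c "
from h import *
plan(tgt(MOUTH+.124*d,0))"
```

```text
time_s: 4.1
eef_pos: [0.1686, -0.5759, 0.4004]
ee_rot: [0.107, -3.14, 0.0]
contact_force: [-0.2, -0.8, -0.1]
width: 0.0515
finger_force: 0.0
pos(press) [-0.4595 -0.5739  0.4004] offset units [-1.23   1.913  0.302] rot units [-0. -0.  0.]
```

```bash

python3 -m handwheel '[{"offset":[-0.08,0.137,0],"delta_rot":[0,0,0]},{"offset":[-0.08,0.137,0],"delta_rot":[0,0,0]},{"offset":[-0.08,0.137,0],"delta_rot":[0,0,0]},{"offset":[-0.08,0.137,0],"delta_rot":[0,0,0]},{"offset":[-0.08,0.137,0],"delta_rot":[0,0,0]},{"offset":[-0.08,0.137,0],"delta_rot":[0,0,0]},{"offset":[-0.08,0.137,0],"delta_rot":[0,0,0]},{"offset":[-0.08,0.137,0],"delta_rot":[0,0,0]},{"offset":[-0.08,0.137,0],"delta_rot":[0,0,0]},{"offset":[-0.08,0.137,0],"delta_rot":[0,0,0]}]' >/dev/null
python3 -m handwheel '[{"offset":[-0.08,0.137,0],"delta_rot":[0,0,0]},{"offset":[-0.08,0.137,0],"delta_rot":[0,0,0]},{"offset":[-0.08,0.137,0],"delta_rot":[0,0,0]},{"offset":[-0.08,0.137,0],"delta_rot":[0,-1,0]},{"offset":[0,0,0],"delta_rot":[0,-1,0]},{"offset":[0,0,0],"delta_rot":[0,-1,0]},{"offset":[0,0,0],"delta_rot":[0,-1,0]},{"offset":[0,0,0],"delta_rot":[0,-1,0]},{"offset":[0,0,0],"delta_rot":[0,-1,0]}]'
python3 - <<'E'
from h import *
plan(tgt(MOUTH+.124*d,30))
C,im,dp=shot('wrist'); save('w1.png',im); np.savez('pics/w1.npz',im=im,dp=dp,T=C[2])
for q in ['pin','bore_mouth','strip_edge','knob_top']:
    for r in ctrl.tip_of('wrist',q)[:2]: print(q,r)
print(proj(C,O+(Rp()@np.array([MOUTH,MOUTH+.046*d]).T).T))
E
```

```text
time_s: 6.0
eef_pos: [0.4707, 0.0205, 0.4023]
ee_rot: [-0.087, 2.622, 0.025]
contact_force: [-88.6, -2.3, 6.8]
width: 0.0512
finger_force: 0.0
pos(press) [-0.1175  0.0005  0.4023] offset units [ 0.075 -0.002  0.312] rot units [ 0.01 -0.05 -0.02]
pin {'position': [277.5, 149.9], 'conf': 0.7}
knob_top {'position': [278.3, 287.7], 'conf': 0.82}
knob_top {'position': [275.8, 154.0], 'conf': 0.43}
[[273.34037219 156.93709412]
 [273.23506676 166.27135641]]
```

View pics/w1.png

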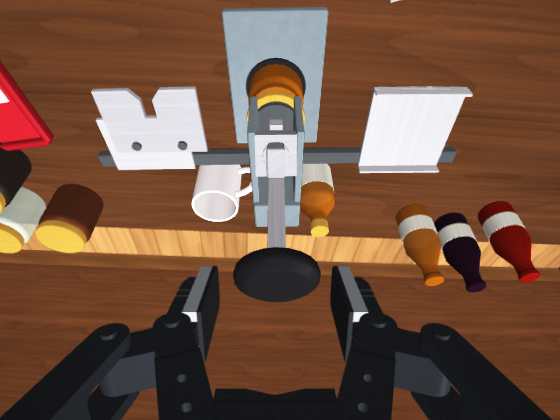

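The wrist picture shows the press from above-front: pin near (277,150), knob at (277,274), fingers either side. I recheck the −88 N reading and the offset once the arm has settled.

```bash
python3 - <<'E'
from h import *
print(ctrl.sense()['contact_force'],ctrl.sense()['joint_positions'])
C,im,dp=shot('wrist'); np.savez('pics/w2.npz',im=im,dp=dp,T=C[2])
plan(tgt(MOUTH+.124*d,30))
for q in ['pin','knob_top']:
    for r in ctrl.tip_of('wrist',q)[:2]: print(q,r)
print(C[0][0,0],proj(C,O+(Rp()@np.array([MOUTH,MOUTH+.046*d,[0,0,.33]]).T).T))
vv,uu=np.mgrid[:420,:560]; P=pl(unproj(C,np.c_[uu.ravel(),vv.ravel()],dp.ravel()))
reg=(dp.ravel()>0)
m=reg&(P[:,2]>.322)&(P[:,2]<.335)&(abs(P[:,1])<.06)&(P[:,0]>-.06)&(P[:,0]<.06); K=P[m]; print('knob',len(K),K.min(0),K.max(0),cv2.minEnclosingCircle(K[:,:2].astype(np.float32)))
s=P[reg&(P[:,2]>.1)&(P[:,2]<.115)&(P[:,1]<-.08)&(P[:,1]>-.23)&(P[:,0]<-.005)&(P[:,0]>-.07)]; print('strip',len(s))
for x in np.arange(-.06,0,.004):
    r=np.sort(s[(s[:,0]>=x)&(s[:,0]<x+.004),1]); g=np.diff(r)
    if len(r)>3: i=g.argmax(); print(round(x,3),np.round([r[0],r[-1],r[i],r[i+1],(r[i]+r[i+1])/2],4))
e=np.array([np.sqrt(.75),0,.5])
q=P[reg&(abs(P[:,1])<.02)&(P[:,0]<-.015)&(P[:,0]>-.08)&(P[:,2]>.19)&(P[:,2]<.27)]
A=np.c_[q@e,q[:,1],q@d]
for lo in np.arange(.17,.25,.006):
    b=A[(A[:,2]>=lo)&(A[:,2]<lo+.006)]
    if len(b): print(round(lo,3),len(b),'e',np.round(np.percentile(b[:,0],[2,50,98]),4),'y',np.round(np.percentile(b[:,1],[2,50,98]),4))
E
```

```text
[0.28860486 0.1208286  0.12550036] [-0.37089621 -0.84132642 -0.4491979   1.48537718  0.21105392 -0.38455982]
pos(press) [-0.1175 -0.      0.4038] offset units [0.078 0.    0.317] rot units [-0.02 -0.05 -0.02]
pin {'position': [277.6, 149.6], 'conf': 0.58}
knob_top {'position': [276.2, 282.7], 'conf': 0.95}
348.4664773986397 [[274.40474913 156.34870622]
 [274.34162554 165.57063859]
 [274.43769912 286.57469693]]
knob 3208 [-0.03630584 -0.03260386  0.32201229] [0.02844366 0.03762271 0.33088977] ((-0.0011874705087393522, 0.0024785154964774847), 0.03549135848879814)
strip 3037
-0.052 [-0.1822 -0.089  -0.1717 -0.1276 -0.1496]
-0.048 [-0.209  -0.0885 -0.1647 -0.1333 -0.149 ]
-0.044 [-0.2096 -0.0887 -0.1613 -0.137  -0.1491]
-0.04 [-0.209  -0.0885 -0.1583 -0.1397 -0.149 ]
-0.036 [-0.2089 -0.0885 -0.1565 -0.1415 -0.149 ]
-0.032 [-0.2088 -0.0884 -0.1568 -0.1415 -0.1492]
-0.028 [-0.209  -0.0893 -0.1559 -0.1416 -0.1487]
-0.024 [-0.2096 -0.0896 -0.1567 -0.1415 -0.1491]
-0.02 [-0.2088 -0.0894 -0.1564 -0.1414 -0.1489]
-0.016 [-0.2094 -0.0893 -0.1561 -0.1411 -0.1486]
-0.012 [-0.2097 -0.0891 -0.2005 -0.199  -0.1997]
-0.008 [-0.209  -0.089  -0.1611 -0.1592 -0.1601]
0.182 49 e [0.055  0.0627 0.0886] y [-0.0181 -0.0092  0.0186]
0.188 782 e [0.0548 0.0668 0.0912] y [-0.0181 -0.0033  0.0193]
0.194 111 e [0.0612 0.0734 0.081 ] y [-0.0101  0.0063  0.0141]
0.2 12 e [0.0609 0.0612 0.0626] y [-0.0058  0.0039  0.0088]
0.206 14 e [0.0609 0.0611 0.062 ] y [-0.0056  0.0011  0.0077]
0.212 17 e [0.0609 0.0611 0.0623] y [-0.0045  0.0033  0.0094]
0.218 18 e [0.0609 0.0612 0.0621] y [-0.005   0.0019  0.0091]
0.224 15 e [0.061  0.0611 0.0615] y [-0.0053  0.0015  0.0073]
0.23 490 e [0.0611 0.0735 0.087 ] y [-0.0055  0.0014  0.0092]
0.236 59 e [0.0629 0.0732 0.0853] y [-0.0046  0.0014  0.0083]
```

```bash

python3 -m handwheel '[{"offset":[0.02,0.001,0.04],"delta_rot":[0,0,0]},{"offset":[0.02,0.001,0.08],"delta_rot":[0,0,0]},{"offset":[0.02,0.001,0.09],"delta_rot":[0,0,0]},{"offset":[0.02,0,0.08],"delta_rot":[0,0,0]},{"offset":[0,0,0.03],"delta_rot":[0,0,0]},{"offset":[0,0,0],"delta_rot":[0,0,0]}]'
cat > m.py <<'E'
from h import *
print(np.round(ctrl.sense()['joint_positions'],3),ctrl.sense()['contact_force'])
C,im,dp=shot('wrist'); save('w3.png',im)
plan(tgt(MOUTH+.034*d,30))
vv,uu=np.mgrid[:420,:560]; P=pl(unproj(C,np.c_[uu.ravel(),vv.ravel()],dp.ravel())); reg=dp.ravel()>0
e=np.array([np.sqrt(.75),0,.5])
q=P[reg&(abs(P[:,1])<.03)&(P[:,0]<-.01)&(P[:,0]>-.08)&(P[:,2]>.18)&(P[:,2]<.27)]
A=np.c_[q@e,q[:,1],q@d]
for lo in np.arange(.17,.25,.006):
    b=A[(A[:,2]>=lo)&(A[:,2]<lo+.006)]
    if len(b): print(round(lo,3),len(b),'e',np.round(np.percentile(b[:,0],[2,50,98]),4),'y',np.round(np.percentile(b[:,1],[2,50,98]),4),'s',b[:,2].mean().round(4))
E
python3 m.py
```

```text
time_s: 7.0
eef_pos: [0.5043, 0.0227, 0.3086]
ee_rot: [-0.087, 2.633, 0.027]
contact_force: [0.1, -0.6, 0.6]
width: 0.0515
finger_force: 0.0
[-0.326 -0.833 -0.626  1.304  0.19  -0.346] [ 0.08362067 -0.60547281  0.629144  ]
pos(press) [-8.370e-02  2.000e-04  3.102e-01] offset units [ 0.016 -0.001  0.29 ] rot units [ 0.02 -0.17 -0.03]
0.17 172 e [0.0639 0.0686 0.0749] y [-0.0259 -0.02    0.0296] s 0.1731
0.176 367 e [0.0518 0.0552 0.0639] y [-0.0259  0.      0.0296] s 0.1792
0.182 169 e [0.0544 0.0549 0.0905] y [-0.0181  0.      0.0231] s 0.186
0.188 1718 e [0.0549 0.0683 0.0947] y [-0.0179  0.0029  0.0221] s 0.1893
0.194 184 e [0.061  0.0719 0.0806] y [-0.0101  0.0053  0.0143] s 0.1955
0.2 51 e [0.0609 0.0613 0.0629] y [-0.0055  0.0021  0.0095] s 0.2027
0.206 55 e [0.0609 0.0613 0.0626] y [-0.0059  0.0014  0.0086] s 0.2088
0.212 56 e [0.0609 0.0612 0.0618] y [-0.0052  0.002   0.0091] s 0.2149
0.218 68 e [0.0609 0.0613 0.0628] y [-0.0057  0.0016  0.0093] s 0.2211
0.224 63 e [0.0608 0.0612 0.0621] y [-0.0055  0.0013  0.0086] s 0.2269
0.23 987 e [0.0612 0.0725 0.086 ] y [-0.006   0.0013  0.0092] s 0.2348
0.236 74 e [0.0622 0.0743 0.0844] y [-0.0045  0.0022  0.0079] s 0.2363
```

View pics/w3.png

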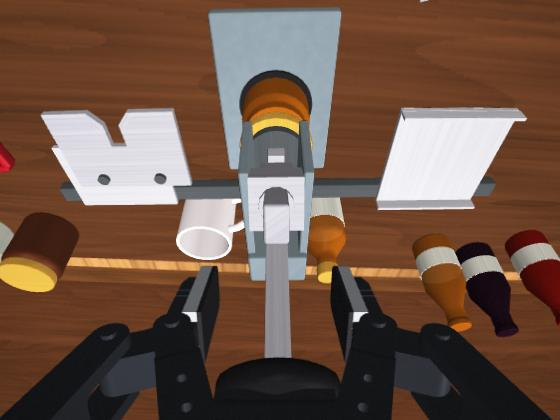

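The wrist view shows the paddle centred between the open fingers at about (277,215), with the notch mouth upper left at about (115,125). I shift the mouth estimate to match and advance.

```bash
sed -i 's/MOUTH=.*/MOUTH=np.array([-.0305,.0015,.2009])/' h.py; python3 -c "
from h import *
plan(tgt(MOUTH+.032*d,30))"
```

```text
pos(press) [-8.370e-02  2.000e-04  3.102e-01] offset units [0.024 0.004 0.298] rot units [ 0.02 -0.17 -0.03]
```

```bash

python3 -m handwheel '[{"offset":[0.024,0.004,0.02],"delta_rot":[0.02,-0.17,-0.03]},{"offset":[0,0,0.06],"delta_rot":[0,0,0]},{"offset":[0,0,0.06],"delta_rot":[0,0,0]},{"offset":[0,0,0.06],"delta_rot":[0,0,0]},{"offset":[0,0,0.05],"delta_rot":[0,0,0]},{"offset":[0,0,0.03],"delta_rot":[0,0,0]},{"offset":[0,0,0],"delta_rot":[0,0,0]}]'
python3 m.py | head -2
```

```text
time_s: 7.75
eef_pos: [0.5459, 0.026, 0.2345]
ee_rot: [-0.09, 2.625, 0.025]
contact_force: [-0.7, 0.2, -1.3]
width: 0.0515
finger_force: 0.0
[-0.285 -0.746 -0.719  1.11   0.172 -0.31 ] [-0.73287047  0.1996676  -1.30429667]
pos(press) [-0.0421  0.0007  0.2355] offset units [0.024 0.003 0.006] rot units [ 0.01 -0.08 -0.  ]
```

View pics/w3.png

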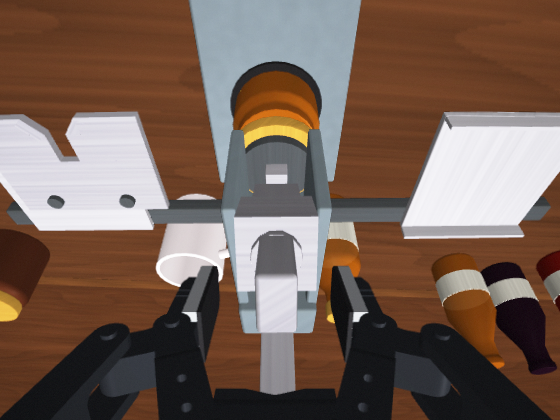

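The paddle lies between the fingers at about (277,280), still a little off along tool x. I correct that and close.

```bash

python3 -m handwheel '[{"offset":[0.024,0.003,0.006],"delta_rot":[0.01,-0.08,0]},{"offset":[0,0,0],"delta_rot":[0,0,0]}]'
python3 -c "
from h import *
plan(tgt(MOUTH+.032*d,30))"
```

```text
time_s: 8.0
eef_pos: [0.5403, 0.0264, 0.2308]
ee_rot: [-0.089, 2.616, 0.023]
contact_force: [0.4, 0.1, -0.2]
width: 0.0514
finger_force: 0.0
pos(press) [-0.0477  0.0016  0.2308] offset units [ 0.    -0.     0.008] rot units [-0.  0. -0.]
```

```bash

python3 -m handwheel '[{"offset":[0,0,0.005],"delta_rot":[0,0,0]},{"offset":[0,0,0],"delta_rot":[0,0,0]},{"offset":[0,0,0],"delta_rot":[0,0,0]},{"offset":[0,0,0],"delta_rot":[0,0,0]},{"offset":[0,0,0],"delta_rot":[0,0,0]},{"offset":[0,0,0],"delta_rot":[0,0,0]}]' 1 60
python3 -c "
from h import *
plan(tgt(MOUTH+.032*d,30))"
```

```text
time_s: 8.6
eef_pos: [0.5416, 0.0264, 0.2295]
ee_rot: [-0.089, 2.616, 0.023]
contact_force: [-3.6, 0.5, 5.2]
width: 0.015
finger_force: 58.9
pos(press) [-0.0464  0.0015  0.2295] offset units [ 0.002 -0.     0.003] rot units [-0.    0.01  0.  ]
```

```bash

python3 -m handwheel '[{"offset":[0,0,-0.02],"delta_rot":[0,0,0]},{"offset":[0,0,-0.04],"delta_rot":[0,0,0]},{"offset":[0,0,-0.05],"delta_rot":[0,0,0]},{"offset":[0,0,0],"delta_rot":[0,0,0]}]'
python3 -c "
from h import *
print(ctrl.sense()['joint_positions']);plan(tgt(MOUTH+.12*d,30))"
```

```text
time_s: 9.0
eef_pos: [0.525, 0.0251, 0.2592]
ee_rot: [-0.089, 2.615, 0.023]
contact_force: [0.1, -0.2, -0.2]
width: 0.0151
finger_force: 59.0
[-0.30417752 -0.82737686 -0.72268398  1.18006744  0.18256581 -0.32590276]
pos(press) [-0.063   0.0014  0.2592] offset units [ 0.003  0.    -0.177] rot units [-0.01  0.02  0.  ]
```

Grip is good and the pin slides freely, but joint 2 is nearing its limit, so I'll upright the tool slightly within the bore clearance as the pin comes out.

```bash
python3 - <<'E'
from h import *
T=pose()
for w,th in [(.042,1),(.052,2),(.062,3),(.072,4),(.084,5)]:
    t=np.radians(30-th); T2=tgt(MOUTH+(.0328+w)*np.array([-np.sin(t),0,np.cos(t)]),30-th); plan(T2,T); T=T2
E
```

```text
pos(press) [-0.063   0.0014  0.2592] offset units [-0.001  0.    -0.027] rot units [-0.01  0.22  0.  ]
pos(press) [-0.0668  0.0015  0.2663] offset units [-0.005 -0.    -0.033] rot units [-0.   0.2  0. ]
pos(press) [-0.0703  0.0015  0.2758] offset units [-0.006 -0.    -0.033] rot units [-0.   0.2  0. ]
pos(press) [-0.0735  0.0015  0.2854] offset units [-0.006  0.    -0.033] rot units [0.  0.2 0. ]
pos(press) [-0.0764  0.0015  0.2951] offset units [-0.007 -0.    -0.04 ] rot units [-0.   0.2  0. ]
```

```bash

python3 -m handwheel '[{"offset":[-0.001,0,-0.027],"delta_rot":[0,0.22,0]},{"offset":[-0.005,0,-0.033],"delta_rot":[0,0.2,0]},{"offset":[0,0,0],"delta_rot":[0,0,0]}]'
python3 - <<'E'
from h import *
print(ctrl.sense()['joint_positions']); T=pose()
for w,th in [(.052,2),(.062,3),(.072,4),(.084,5)]:
    t=np.radians(30-th); T2=tgt(MOUTH+(.0328+w)*np.array([-np.sin(t),0,np.cos(t)]),30-th); plan(T2,T); T=T2
E
```

```text
time_s: 9.3
eef_pos: [0.5179, 0.0247, 0.2745]
ee_rot: [-0.09, 2.653, 0.022]
contact_force: [0.4, -0.7, -1.0]
width: 0.0151
finger_force: 59.0
[-0.3018501  -0.78548493 -0.65735122  1.2404308   0.16959528 -0.33010331]
pos(press) [-0.0701  0.0015  0.2745] offset units [-0.002  0.    -0.004] rot units [-0.   -0.02 -0.  ]
pos(press) [-0.0703  0.0015  0.2758] offset units [-0.006 -0.    -0.033] rot units [-0.   0.2  0. ]
pos(press) [-0.0735  0.0015  0.2854] offset units [-0.006  0.    -0.033] rot units [0.  0.2 0. ]
pos(press) [-0.0764  0.0015  0.2951] offset units [-0.007 -0.    -0.04 ] rot units [-0.   0.2  0. ]
```

```bash

python3 -m handwheel '[{"offset":[-0.008,0,-0.037],"delta_rot":[0,0.2,0]},{"offset":[-0.003,0,-0.033],"delta_rot":[0,0.1,0]},{"offset":[-0.003,0,-0.04],"delta_rot":[0,0.1,0]},{"offset":[0,0,-0.02],"delta_rot":[0,0,0]},{"offset":[0,0,0],"delta_rot":[0,0,0]}]'
python3 - <<'E'
from h import *
print(ctrl.sense()['joint_positions']); plan(tgt(MOUTH+(.0328+.09)*d,30))
E
```

```text
time_s: 9.8
eef_pos: [0.5038, 0.0238, 0.3116]
ee_rot: [-0.091, 2.687, 0.02]
contact_force: [0.2, 0.2, -0.7]
width: 0.015
finger_force: 59.1
[-0.30730164 -0.75527684 -0.55925224  1.34159752  0.16059186 -0.3404626 ]
pos(press) [-0.0843  0.0015  0.3116] offset units [ 0.029 -0.     0.002] rot units [-0.01 -0.81 -0.  ]
```

```bash

python3 -m handwheel '[{"offset":[0,0,-0.04],"delta_rot":[0,0,0]},{"offset":[0,0,-0.04],"delta_rot":[0,0.1,0]},{"offset":[0.04,-0.05,-0.04],"delta_rot":[0,0.8,0]},{"offset":[0.04,-0.1,0],"delta_rot":[0,0.8,0]},{"offset":[0.02,-0.1,0],"delta_rot":[0,0.8,0]},{"offset":[0,-0.1,0],"delta_rot":[0,0.8,0]},{"offset":[0,-0.1,0],"delta_rot":[0,0.8,0]},{"offset":[0,-0.05,0],"delta_rot":[0,0.8,0]},{"offset":[0,0,0],"delta_rot":[0,0,0]}]'
python3 - <<'E'
from h import *
print(ctrl.sense()['joint_positions']); plan(tgt([-.10,-.149,.107+.02+.0328],0))
C,im,dp=shot('wrist'); save('w4.png',im); np.savez('pics/w4.npz',im=im,dp=dp,T=C[2])
vv,uu=np.mgrid[:420,:560]; P=pl(unproj(C,np.c_[uu.ravel(),vv.ravel()],dp.ravel())); reg=dp.ravel()>0
s=P[reg&(P[:,2]>.1)&(P[:,2]<.115)&(P[:,1]<-.08)&(P[:,1]>-.23)&(P[:,0]<-.005)&(P[:,0]>-.07)]; print('strip',len(s),s[:,2].mean())
for x in np.arange(-.06,0,.004):
    r=np.sort(s[(s[:,0]>=x)&(s[:,0]<x+.004),1]); g=np.diff(r)
    if len(r)>3: i=g.argmax(); print(round(x,3),np.round([r[0],r[-1],r[i],r[i+1],(r[i]+r[i+1])/2],4))
E
```

```text
time_s: 10.7
eef_pos: [0.4712, -0.1306, 0.3306]
ee_rot: [-0.103, 3.121, 0.004]
contact_force: [-0.0, 0.1, -1.1]
width: 0.0153
finger_force: 59.0
[-0.54623362 -0.21866023 -0.06706437  1.7075115   0.01248594 -0.61215928]
pos(press) [-0.1273 -0.1503  0.3306] offset units [-0.08   0.004  0.571] rot units [ 0.02  0.22 -0.02]
strip 1969 0.10628881914853562
-0.052 [-0.1797 -0.0896 -0.1746 -0.1262 -0.1504]
-0.048 [-0.2096 -0.0897 -0.1647 -0.1338 -0.1493]
-0.044 [-0.2088 -0.0897 -0.1626 -0.1358 -0.1492]
-0.04 [-0.2091 -0.0894 -0.1701 -0.1304 -0.1502]
-0.036 [-0.2092 -0.0891 -0.1724 -0.127  -0.1497]
-0.032 [-0.2094 -0.089  -0.1747 -0.1248 -0.1498]
-0.028 [-0.2085 -0.09   -0.1781 -0.1213 -0.1497]
-0.024 [-0.2087 -0.0897 -0.1861 -0.1135 -0.1498]
-0.02 [-0.209  -0.0894 -0.1874 -0.1123 -0.1499]
-0.016 [-0.2091 -0.0893 -0.1876 -0.112  -0.1498]
-0.012 [-0.2093 -0.089  -0.1888 -0.1108 -0.1498]
-0.008 [-0.2083 -0.0888 -0.2037 -0.0968 -0.1502]
```

View pics/w4.png

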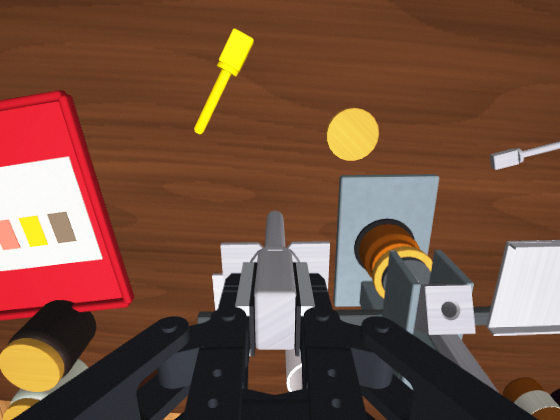

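The wrist view shows the pin held, its shank tip at about (275,215), in front of the strip whose mouth is hidden behind it. The empty bore is visible on the press at (450,310). I measure the shank in tool coordinates.

```bash
python3 - <<'E'
from h import *
f=np.load('pics/w4.npz'); dp=f['dp']; M=np.array(ctrl.get_calibration('wrist')['mount']); c=ctrl.get_calibration('wrist')
C=(np.array(c['K']),np.array(c['dist_coeffs']),M)
vv,uu=np.mgrid[205:350,240:310]; P=unproj(C,np.c_[uu.ravel(),vv.ravel()],dp[205:350,240:310].ravel())
q=P[(abs(P[:,1])<.02)&(abs(P[:,0])<.03)&(P[:,2]<.13)&(P[:,2]>-.03)]
for lo in np.arange(-.02,.125,.006):
    b=q[(q[:,2]>=lo)&(q[:,2]<lo+.006)]
    if len(b)>3: print(round(lo,3),len(b),'x',np.round([b[:,0].min(),np.percentile(b[:,0],98)],4),'y',np.round(np.percentile(b[:,1],[3,50,97]),4))
E
```

```text
-0.02 801 x [-0.0103  0.0116] y [-0.0111  0.0016  0.0116]
-0.014 2732 x [-0.0127  0.0133] y [-0.0093  0.0001  0.0097]
-0.008 560 x [0.0101 0.0136] y [-0.0125  0.0001  0.0131]
-0.002 507 x [0.0102 0.0133] y [-0.013   0.0005  0.0136]
0.004 453 x [0.0102 0.0132] y [-0.013   0.0001  0.0137]
0.01 391 x [0.0069 0.013 ] y [-0.0132  0.0005  0.0139]
0.016 202 x [0.0105 0.013 ] y [-0.0072  0.0005  0.0077]
0.022 166 x [0.005  0.0128] y [-0.01    0.0005  0.0106]
0.028 180 x [0.0037 0.0121] y [-0.011   0.0001  0.0116]
0.046 24 x [0.0034 0.005 ] y [-0.0029  0.      0.0035]
0.052 83 x [0.0008 0.0049] y [-0.0048  0.0006  0.0054]
0.058 70 x [0.0003 0.0047] y [-0.0051  0.      0.0057]
0.064 76 x [-0.0007  0.0045] y [-0.0051  0.0006  0.0058]
0.07 66 x [-0.0013  0.0046] y [-0.0054  0.0006  0.0061]
0.076 56 x [-0.0018  0.0044] y [-0.005   0.0006  0.0059]
0.082 57 x [-0.0002  0.0039] y [-0.0047 -0.      0.0053]
0.088 52 x [-0.001   0.0041] y [-0.0053  0.0006  0.0059]
0.094 47 x [-0.0016  0.0041] y [-0.0052  0.0006  0.0058]
0.1 44 x [-0.0023  0.0036] y [-0.0054  0.0006  0.006 ]
0.106 23 x [-0.002   0.0038] y [-0.0045 -0.0001  0.0058]
```

```bash

python3 -m handwheel '[{"offset":[-0.01,0,0.05],"delta_rot":[0.02,0.22,-0.02]},{"offset":[-0.02,0,0.12],"delta_rot":[0,0,0]},{"offset":[-0.02,0,0.14],"delta_rot":[0,0,0]},{"offset":[-0.02,0,0.14],"delta_rot":[0,0,0]},{"offset":[-0.01,0,0.1],"delta_rot":[0,0,0]},{"offset":[0,0,0.05],"delta_rot":[0,0,0]},{"offset":[0,0,0],"delta_rot":[0,0,0]}]'
python3 - <<'E'
from h import *
o,w=plan(tgt([-.09,-.1497,.145],0)); plan(tgt([-.02,-.1497,.145],0),tgt([-.09,-.1497,.145],0))
E
```

```text
time_s: 11.45
eef_pos: [0.4946, -0.126, 0.1502]
ee_rot: [-0.111, 3.137, -0.0]
contact_force: [0.3, -0.3, -1.1]
width: 0.0152
finger_force: 59.0
pos(press) [-0.1037 -0.1473  0.1502] offset units [-0.046 -0.008  0.017] rot units [-0.    0.03  0.03]
pos(press) [-0.09   -0.1497  0.145 ] offset units [-0.233 -0.     0.   ] rot units [ 0.  0. -0.]
```

```bash

python3 -m handwheel '[{"offset":[-0.046,-0.008,0.017],"delta_rot":[0,0.03,0.03]},{"offset":[0,0,0],"delta_rot":[0,0,0]},{"offset":[0,0,0],"delta_rot":[0,0,0]}]'
python3 - <<'E'
from h import *
plan(tgt([-.04,-.1497,.145],0))
C,im,dp=shot('wrist'); save('w5.png',im)
cv2.imwrite('pics/w5c.png',cv2.resize(im[150:370,150:400,::-1],None,fx=2.4,fy=2.4,interpolation=cv2.INTER_CUBIC))
E
```

```text
time_s: 11.75
eef_pos: [0.5102, -0.1288, 0.1487]
ee_rot: [-0.106, 3.136, -0.004]
contact_force: [-0.1, -1.2, -0.4]
width: 0.0151
finger_force: 59.0
pos(press) [-0.0883 -0.1512  0.1487] offset units [-0.161  0.005  0.013] rot units [-0.03  0.04 -0.01]
```

View pics/w5c.png

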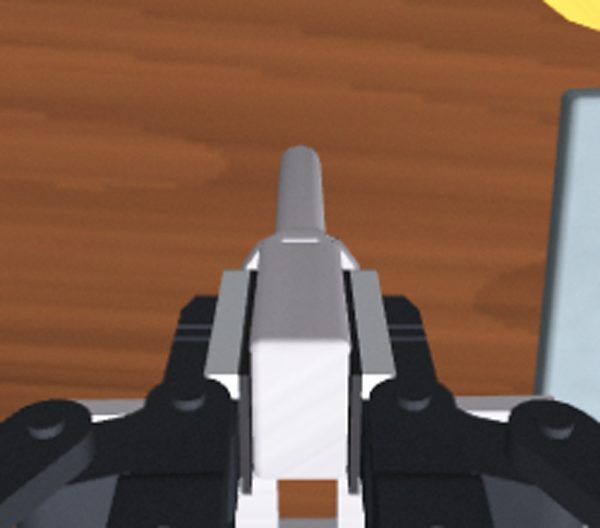

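The crop shows the paddle centred at x≈300, and the slot showing past it spans x≈277–338 (centre ≈307). The pin therefore has to go about 1.5 mm towards +y, which agrees with the measured target.

```bash
python3 - <<'E'
from h import *
plan(tgt([-.07,-.1497,.145],0))
C,im,dp=shot('wrist')
for row in (345,352,360,368):
    l=im[row,230:330].astype(int); br=l.sum(1)
    e=np.where((l[:,0]-l[:,2])>40)[0]+230
    if len(e): print(row,e.min(),e.max(),pl(atz(C,[[e.min()-.5,row],[e.max()+.5,row]],.107)).round(4).tolist())
E
python3 -m handwheel '[{"offset":[-0.04,0.005,0.012],"delta_rot":[0,0.03,0]},{"offset":[-0.015,0,0],"delta_rot":[0,0,0]},{"offset":[0,0,0],"delta_rot":[0,0,0]},{"offset":[0,0,0],"delta_rot":[0,0,0]}]'
python3 - <<'E'
from h import *
plan(tgt([-.04,-.1497,.145],0))
E
```

```text
pos(press) [-0.0885 -0.1511  0.1484] offset units [-0.062  0.005  0.012] rot units [-0.03  0.04 -0.01]
352 266 289 [[-0.0272, -0.1562, 0.107], [-0.0273, -0.1422, 0.107]]
360 266 289 [[-0.0213, -0.1562, 0.107], [-0.0214, -0.1421, 0.107]]
time_s: 12.25
eef_pos: [0.5259, -0.1261, 0.1436]
ee_rot: [0.106, -3.139, 0.003]
contact_force: [-0.7, 0.7, -1.2]
width: 0.0154
finger_force: 59.0
pos(press) [-0.0724 -0.1495  0.1436] offset units [-0.108 -0.    -0.005] rot units [-0.02 -0.01 -0.01]
```

```bash

python3 -m handwheel '[{"offset":[-0.03,0,0],"delta_rot":[-0.02,0,0]},{"offset":[-0.04,0,0],"delta_rot":[0,0,0]},{"offset":[-0.03,0,0],"delta_rot":[0,0,0]},{"offset":[-0.02,0,0],"delta_rot":[0,0,0]},{"offset":[-0.02,0,0],"delta_rot":[0,0,0]},{"offset":[0,0,0],"delta_rot":[0,0,0]}]'
python3 - <<'E'
from h import *
plan(tgt([-.02,-.1497,.145],0))
E
```

```text
time_s: 12.85
eef_pos: [0.5685, -0.1232, 0.1432]
ee_rot: [0.106, -3.139, -0.0]
contact_force: [-0.9, -0.3, -0.9]
width: 0.0151
finger_force: 59.0
pos(press) [-0.0297 -0.1495  0.1432] offset units [-0.032 -0.001 -0.006] rot units [ 0.   -0.01 -0.01]
```

No contact, the shank is in the slot. I go on to the back by touch.

```bash

python3 -m handwheel '[{"offset":[-0.02,0,0],"delta_rot":[0,0,0]},{"offset":[-0.007,0,0],"delta_rot":[0,0,0]},{"offset":[-0.005,0,0],"delta_rot":[0,0,0]},{"offset":[0,0,0],"delta_rot":[0,0,0]}]'
python3 - <<'E'
from h import *
plan(tgt([-.02,-.1497,.145],0))
E
```

```text
time_s: 13.25
eef_pos: [0.5777, -0.1226, 0.1434]
ee_rot: [0.105, -3.139, 0.0]
contact_force: [-0.3, 0.5, -0.6]
width: 0.015
finger_force: 59.0
pos(press) [-0.0205 -0.1496  0.1434] offset units [-0.002 -0.    -0.005] rot units [-0.   -0.   -0.01]
```

```bash

python3 -m handwheel '[{"offset":[-0.006,0,0],"delta_rot":[0,0,0]},{"offset":[0,0,0],"delta_rot":[0,0,0]},{"offset":[0,0,0],"delta_rot":[0,0,0]}]'
python3 -m handwheel '[{"offset":[-0.004,0,0],"delta_rot":[0,0,0]},{"offset":[0,0,0],"delta_rot":[0,0,0]}]'
python3 - <<'E'
from h import *
plan(tgt([-.02,-.1497,.145],0))
E
```

```text
time_s: 13.55
eef_pos: [0.5794, -0.1225, 0.1433]
ee_rot: [0.105, -3.139, -0.0]
contact_force: [-1.0, -0.6, -1.5]
width: 0.0148
finger_force: 59.0
time_s: 13.75
eef_pos: [0.5807, -0.1224, 0.1434]
ee_rot: [0.105, -3.14, 0.0]
contact_force: [-0.7, -0.1, -1.2]
width: 0.0152
finger_force: 59.0
pos(press) [-0.0175 -0.1496  0.1434] offset units [ 0.008 -0.    -0.005] rot units [-0.   -0.   -0.01]
```

Not yet touching the back; a couple more millimetres.

```bash

for i in 1; do python3 -m handwheel '[{"offset":[-0.005,0,0],"delta_rot":[0,0,0]},{"offset":[0,0,0],"delta_rot":[0,0,0]}]' | sed -n '2p;4p'
python3 -m handwheel '[{"offset":[-0.005,0,0],"delta_rot":[0,0,0]},{"offset":[0,0,0],"delta_rot":[0,0,0]}]'| sed -n '2p;4p'; done
```

```text
eef_pos: [0.5813, -0.1224, 0.1432]
contact_force: [-5.6, -1.0, 0.7]
eef_pos: [0.5816, -0.1223, 0.143]
contact_force: [-11.3, -2.0, 4.5]
```

Back of the notch touched. I ease off and lower until the collar rests.

```bash

python3 -m handwheel '[{"offset":[0.007,0,0],"delta_rot":[0,0,0]},{"offset":[0,0,0.01],"delta_rot":[0,0,0]},{"offset":[0,0,0],"delta_rot":[0,0,0]}]' | sed -n '2p;4p'
python3 -m handwheel '[{"offset":[0,0,0.007],"delta_rot":[0,0,0]},{"offset":[0,0,0],"delta_rot":[0,0,0]}]' | sed -n '2p;4p'
python3 -m handwheel '[{"offset":[0,0,0.004],"delta_rot":[0,0,0]},{"offset":[0,0,0],"delta_rot":[0,0,0]}]' | sed -n '2p;4p'
```

```text
eef_pos: [0.5812, -0.1224, 0.1398]
contact_force: [-3.2, -0.9, -0.9]
eef_pos: [0.5813, -0.1224, 0.1395]
contact_force: [-7.9, 0.2, 11.4]
eef_pos: [0.5814, -0.1224, 0.1394]
contact_force: [-12.3, 2.4, 18.2]
```

```bash

python3 -m handwheel '[{"offset":[0.004,0,-0.007],"delta_rot":[0,0,0]},{"offset":[0,0,0],"delta_rot":[0,0,0]},{"offset":[0,0,0],"delta_rot":[0,0,0]}]' | sed -n '2p;4p'
python3 - <<'E'
from h import *
plan(tgt([-.018,-.1497,.139],0))
C,im,dp=shot('wrist')
vv,uu=np.mgrid[:420,:560]; P=pl(unproj(C,np.c_[uu.ravel(),vv.ravel()],dp.ravel())); reg=dp.ravel()>0
q=P[reg&(abs(P[:,0]+.035)<.02)&(abs(P[:,1]+.149)<.02)]
print(np.histogram(q[:,2],bins=np.arange(.09,.17,.003)))
a=cv2.resize(im[180:420,160:400,::-1],(400,400)); S,im2,_=shot('scene'); u,v=proj(S,O+Rp()@np.array([-.03,-.15,.12]))[0].astype(int)
b=cv2.resize(im2[v-45:v+45,u-45:u+45,::-1],(400,400)); cv2.imwrite('pics/p6.png',np.hstack([a,b]))
E
```

```text
eef_pos: [0.5809, -0.1225, 0.1395]
contact_force: [-0.7, 0.9, 3.7]
pos(press) [-0.0173 -0.1497  0.1395] offset units [ 0.002 -0.     0.002] rot units [-0.    0.01 -0.01]
(array([   4,    0,    0,   62,  142, 2212,  127,  104,   76,   93,   99,
        165,  272,  302,  295,  360,  365,  368,  395,  444, 1621,  338,
        536,  210,  350,  588]), array([0.09 , 0.093, 0.096, 0.099, 0.102, 0.105, 0.108, 0.111, 0.114,
       0.117, 0.12 , 0.123, 0.126, 0.129, 0.132, 0.135, 0.138, 0.141,
       0.144, 0.147, 0.15 , 0.153, 0.156, 0.159, 0.162, 0.165, 0.168]))
```

View pics/p6.png

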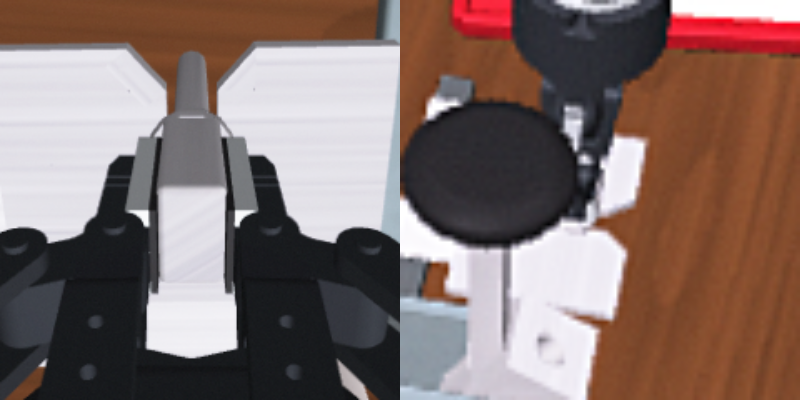

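The left half shows the shank centred in the slot (tip ≈190,60) with the collar on the strip, and paddle top depth of about 0.152 m matches the collar resting at 0.106. Releasing.

```bash

python3 -m handwheel '[{"offset":[0,0,0],"delta_rot":[0,0,0]},{"offset":[0,0,0],"delta_rot":[0,0,0]},{"offset":[0,0,0],"delta_rot":[0,0,0]},{"offset":[0,0,0],"delta_rot":[0,0,0]},{"offset":[0,0,-0.03],"delta_rot":[0,0,0]},{"offset":[0,0,-0.06],"delta_rot":[0,0,0]},{"offset":[0,0,-0.1],"delta_rot":[0,0,0]},{"offset":[0,0,-0.1],"delta_rot":[0,0,0]},{"offset":[0,0,-0.03],"delta_rot":[0,0,0]},{"offset":[0,0,0],"delta_rot":[0,0,0]}]' -0.2
python3 - <<'E'
from h import *
C,im,dp=shot('wrist'); save('w7.png',im)
vv,uu=np.mgrid[:420,:560]; P=pl(unproj(C,np.c_[uu.ravel(),vv.ravel()],dp.ravel())); reg=dp.ravel()>0
q=P[reg&(abs(P[:,0]+.025)<.04)&(abs(P[:,1]+.149)<.02)&(P[:,2]>.145)&(P[:,2]<.16)]; print('paddle top',len(q),q.min(0),q.max(0),np.median(q,0))
plan(tgt([-.02,-.1497,.36],0))
E
```

```text
time_s: 16.25
eef_pos: [0.5812, -0.1228, 0.2371]
ee_rot: [-0.105, 3.137, -0.002]
contact_force: [-0.0, -0.6, -0.6]
width: 0.0515
finger_force: 0.0
paddle top 988 [-0.0300026  -0.15741189  0.14501632] [-0.00397008 -0.14162352  0.15426588] [-0.01839215 -0.14952195  0.15229907]
pos(press) [-0.0177 -0.1497  0.2353] offset units [ 0.008 -0.    -0.416] rot units [-0.    0.   -0.01]
```

View pics/w7.png

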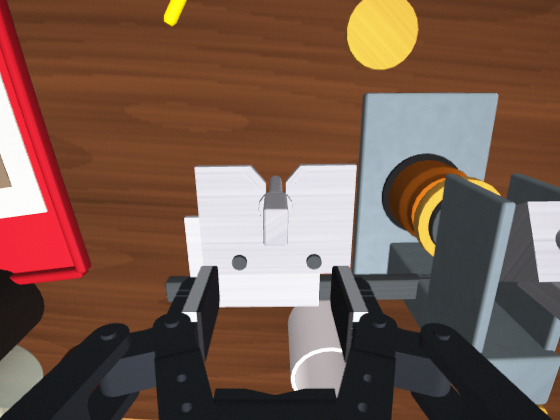

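The pin hangs upright at the back of the notch: paddle at (275,220), its top at z = 0.152, centred on x −0.017, y −0.1495. Now the knob, with the fingers shut.

```bash

python3 -m handwheel '[{"offset":[0,0,-0.1],"delta_rot":[0,0,0]},{"offset":[0,0,-0.14],"delta_rot":[0,0,0]},{"offset":[0,0,-0.14],"delta_rot":[0,0,0]},{"offset":[0,0,-0.14],"delta_rot":[0,0,0]},{"offset":[0,0.05,-0.08],"delta_rot":[0,0,0]},{"offset":[-0.02,0.12,0],"delta_rot":[0,0,0]},{"offset":[-0.02,0.14,0],"delta_rot":[0,0,0]},{"offset":[-0.019,0.12,0],"delta_rot":[0,0,0]},{"offset":[0,0.07,0],"delta_rot":[0,0,0]},{"offset":[0,0,0],"delta_rot":[0,0,0]}]' 1 60
python3 - <<'E'
from h import *
plan(tgt([0,.001,.36],0)); print(ctrl.sense()['joint_positions'])
E
```

```text
time_s: 17.3
eef_pos: [0.5877, 0.0311, 0.4136]
ee_rot: [0.11, -3.137, -0.001]
contact_force: [0.1, -0.4, -0.7]
width: -0.0002
finger_force: 0.0
pos(press) [-1.000e-04  3.100e-03  4.136e-01] offset units [-0.001 -0.007  0.179] rot units [ 0.01 -0.03  0.03]
[-1.69384956e-01  1.91119192e-01  4.97344736e-01  1.87977587e+00
  3.86704950e-04 -2.39733972e-01]
```

```bash

python3 -m handwheel '[{"offset":[0,-0.007,0.05],"delta_rot":[0,0,0]},{"offset":[0,0,0.08],"delta_rot":[0,0,0]},{"offset":[0,0,0.045],"delta_rot":[0,0,0]},{"offset":[0,0,0.02],"delta_rot":[0,0,0]},{"offset":[0,0,0.02],"delta_rot":[0,0,0]},{"offset":[0,0,0.02],"delta_rot":[0,0,0]},{"offset":[0,0,0.02],"delta_rot":[0,0,0]},{"offset":[0,0,0],"delta_rot":[0,0,0]}]'
```

```text
time_s: 18.1
eef_pos: [0.5881, 0.0259, 0.3387]
ee_rot: [0.105, -3.14, 0.001]
contact_force: [-0.2, 0.4, 0.2]
width: 0.0004
finger_force: 0.0
```

```bash

python3 -m handwheel '[{"offset":[0,0,0.015],"delta_rot":[0,0,0]},{"offset":[0,0,0.015],"delta_rot":[0,0,0]}]' | sed -n '2p;4p'
python3 -m handwheel '[{"offset":[0,0,0.015],"delta_rot":[0,0,0]},{"offset":[0,0,0.01],"delta_rot":[0,0,0]}]' | sed -n '2p;4p'
python3 -m handwheel '[{"offset":[0,0,0.005],"delta_rot":[0,0,0]},{"offset":[0,0,0],"delta_rot":[0,0,0]}]' | sed -n '2p;4p'
```

```text
eef_pos: [0.5883, 0.026, 0.3307]
contact_force: [-2.8, -1.7, 5.3]
eef_pos: [0.5883, 0.026, 0.3239]
contact_force: [-7.9, -1.3, 25.2]
eef_pos: [0.5883, 0.026, 0.324]
contact_force: [-6.5, -0.2, 18.2]
```

End stop reached at the expected height (tips at 0.305 m). I press slightly once more, then lift away and check.

```bash

python3 -m handwheel '[{"offset":[0,0,0.006],"delta_rot":[0,0,0]},{"offset":[0,0,0],"delta_rot":[0,0,0]}]' | sed -n '2p;4p'
python3 -m handwheel '[{"offset":[0,0,-0.03],"delta_rot":[0,0,0]},{"offset":[0,0,-0.08],"delta_rot":[0,0,0]},{"offset":[0,0,-0.12],"delta_rot":[0,0,0]},{"offset":[0.1,0,-0.12],"delta_rot":[0,0,0]},{"offset":[0.14,0,-0.03],"delta_rot":[0,0,0]},{"offset":[0.14,0,0],"delta_rot":[0,0,0]},{"offset":[0.1,0,0],"delta_rot":[0,0,0]},{"offset":[0,0,0],"delta_rot":[0,0,0]}]'
python3 - <<'E'
from h import *
print(ctrl.sense()['joint_positions'])
C,im,dp=shot('top'); S,im2,_=shot('scene')
vv,uu=np.mgrid[:420,:560]; P=pl(unproj(C,np.c_[uu.ravel(),vv.ravel()],dp.ravel())); reg=dp.ravel()>0
k=P[reg&(np.hypot(P[:,0],P[:,1])<.025)]; print('knob z',np.median(k[:,2]))
q=P[reg&(abs(P[:,0]+.02)<.03)&(abs(P[:,1]+.15)<.02)&(P[:,2]>.14)]; print('paddle',len(q),np.median(q,0) if len(q) else '')
cv2.imwrite('pics/p8.png',np.hstack([cv2.resize(im[110:290,130:400,::-1],(400,300)),cv2.resize(im2[120:360,170:430,::-1],(400,300))]))
E
```

```text
eef_pos: [0.5883, 0.0261, 0.3239]
contact_force: [-9.0, -1.2, 27.6]
time_s: 19.7
eef_pos: [0.4422, 0.0169, 0.4346]
ee_rot: [-0.105, 3.138, -0.001]
contact_force: [-0.2, -1.3, -0.1]
width: -0.0001
finger_force: 0.0
[-2.59031129e-01 -2.35200617e-01  1.18787823e-01  1.92229923e+00
 -1.39988450e-04 -3.25820521e-01]
knob z nan
paddle 0
  return _methods._mean(a, axis=axis, dtype=dtype,
  ret = ret.dtype.type(ret / rcount)
```

View pics/p8.png

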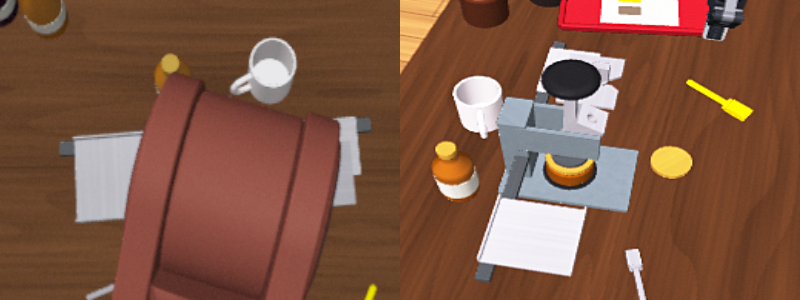

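The scene half shows the knob lowered at (570,78) and the lid on the jar, with bottle, mug and spare lid where they were. The arm hides the top view, so I check knob and pin by scene and wrist depth.

```bash
python3 - <<'E'
from h import *
for n in ('scene','wrist'):
    C,im,dp=shot(n)
    vv,uu=np.mgrid[:420,:560]; P=pl(unproj(C,np.c_[uu.ravel(),vv.ravel()],dp.ravel())); reg=dp.ravel()>0
    k=P[reg&(np.hypot(P[:,0],P[:,1])<.02)&(P[:,2]>.27)&(P[:,2]<.35)]; print(n,'knob z',len(k),np.median(k[:,2]) if len(k) else '')
    q=P[reg&(abs(P[:,0]+.02)<.03)&(abs(P[:,1]+.15)<.02)&(P[:,2]>.14)&(P[:,2]<.17)]; print('paddle',len(q),np.median(q,0) if len(q) else '')
E
```

```text
scene knob z 292 0.3046370626252865
paddle 84 [-0.01789985 -0.14541922  0.15164948]
wrist knob z 198 0.3043699475488514
paddle 296 [-0.01961825 -0.14651881  0.1517353 ]
```

Knob top is at 0.3045 m (fully down) and the pin is still parked upright. Handing in.

```bash
python3 -c "
from rig import ctrl
print(ctrl.job_done())"
```

```text
the job is handed in; nothing more can be done
None
```

The job is handed in with no verdict shown: the pin hangs upright at the back of the notch, let go, the knob is fully down (top at 0.305 m), the bystanders look unmoved, and the robot is clear at about 20 s; one doubt is that joint 2 read −0.841 rad on the approach, right at its stated −0.84 limit, and the wrist briefly read 89 N in free air.

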